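# Tap the module home in the test nest

## Task

Take the tapping bar from its wooden rest and, with its broad plastic head, nudge the small cast module along the rails of the test nest in small gentle taps until it meets the backstop hidden under the hood; seat it there with a steady straight push of about 10 N for half a second. The backstop is only friction-held and gives way at 12 N, so feel for it and do not shove it back. Then lay the tapping bar back in its rest and leave everything else alone.

Things in the scene. Friction and masses are not known exactly. Their poses are not given: they have to be found in the camera images.
- nest_mouth (a point): Test nest, fixed to the bench: aluminium plate 90 mm wide, 10 mm thick, two steel rails leading in under an opaque grey hood. This point: on the plate's top (10 mm above the bench), midway between the rails, in the plane of the hood's mouth. x runs level along the rails, inwards; z up. Plate x = -105 to 175 mm; rails from x = -100, 6 mm high above the plate, 60 mm apart inside, 84 mm outside.
- hood_top (a point): The nest's hood, opaque grey, fixed: this point is the middle of its top, 58 mm above the plate (68 mm above the bench). It reaches 85 mm each way along the nest's x, its mouth being the end where the rails come out; 84 mm wide outside, 68 mm inside, clear height inside 53 mm above the plate. The backstop is hidden in it.
- module_center (a point): Small cast aluminium module to be tapped home, 80 mm long (x), 56 wide, 40 high, 0.3 to 0.65 kg; this point is its centre. It lies on the nest's plate between the rails (2 mm play each side), x along the rails, at the start mostly outside the hood. Sliding it takes 1.5 to 5 N and it stays where it is left. Once home, its rear end lies 0 to 50 mm inside the hood's mouth.
- stop_slip (a joint): How far the hidden backstop has been shoved back along the nest's x, in m: 0 at the start. It is a solid steel block held by friction and gives way when the module pushes on it with more than 12 N. Its face lies somewhere between 85 and 125 mm inside the hood's mouth; where is not measured and must be felt, as a sudden rise of the push above what sliding takes.
- bar_center (a point): Tapping bar: a straight aluminium bar 20 mm wide (y), 24 mm high (z), with a white plastic head at its +x end; 180 mm long in all, 0.22 kg. This point is its middle in length, width and height; x points to the head. The head is the last 25 mm, 34 mm wide and 28 mm high; its front face is 90 mm from this point. Grip it across its width at the middle.
- rest_center (a point): Plywood rest of the bar, fixed, 160 x 60 mm, foot 6 mm high: two notched uprights 14 mm thick, 60 mm behind and 55 mm ahead (x) of this point, tops 54 mm above the bench; notches 27 mm wide, funnelled, open upwards. This point, 44 mm above the bench, is where the bar's middle lies when laid in; x along the bar, z up. At the start the bar lies in it, head to +x.
- spare_center (a point): Another cast module, larger and flatter, 110 x 75 x 30 mm, lying on the bench away from the nest; leave alone. Point at its centre.
- tape: Roll of tape, 90 mm across, 45 mm high, standing flat on the bench; leave alone. Origin at the centre of its underside.
- spray: Bottle, 66 mm across, 170 mm high; leave alone. Origin at the centre of its underside.
- driver: Screwdriver lying on the bench; leave alone.
- carton: Cardboard carton 200 x 220 x 130 mm; leave alone. Origin at the centre of its underside.
Things that resemble listed ones, but are neither listed nor needed, are in the scene too. Leave any purple, red or turquoise look-alike of the part that bears rest_center alone.

How it is judged:
By the outcome, as a careful person would: the job done as asked, in the order asked, and still so for the second after the job is handed in, with the robot touching nothing.
It also fails if it takes over 70 s, if anything falls off the work surface, if the arm or the gripper's body presses on something with over 40 N, if the wrist force passes 120 N, or if a joint passes its speed limit or range.

## Robot

A 6-joint arm with a two-finger parallel gripper is mounted at the origin on the work surface. World frame = base frame: x ahead of the robot, y to its left, z up, the work surface at z = 0. Lengths are in mm, angles in rad, forces in N, time in s.
With the tool pointing down it reaches from about 275 to 1000 mm from the base axis. Payload 8.4 kg.
Tool frame: the origin (TCP) lies midway between the tips of the shut fingers; the grasp point (between the pads) lies 19 mm behind it; z points along the fingers, y is the line along which they close (so a half turn about z gives the same grasp; the last joint's range is limited). The gripper opens to 85 mm and grips with 20 to 120 N. Pads are 22 mm wide; open, the fingers measure 114 mm over their backs; the gripper's body (76 mm by 85 mm) begins 54 mm behind the grasp point. The pads swing forward as they close: fully open they stand 13 mm farther back than shut.
Start: joints at [1.206, 0.353, 1.633, -0, 1.155, -0.002], TCP at [221.807, 584.32, 231.281] pointing down, gripper open.
Joint ranges: [-2.63, 2.63], [-0.92, 2.1], [0.06, 2.66], [-1.3, 4.44], [0, 2.69], [-3.02, 3.02]. Speed limits (rad/s): [2.22, 2.22, 2.79, 3.14, 3.14, 3.14].

## Interface

Orientations are given as [roll, pitch, yaw] about the fixed x, y, z axes, in that order (R = Rz(yaw) Ry(pitch) Rx(roll)).
In Python, from rig import r gives the robot as it stands.
- The arm moves only by the shell command python3 -m inch 'ROWS' [OPENING] [FORCE]. ROWS is JSON, a list that holds one entry, the list of rows, each a list of 6 numbers: the shift along the tool's x, y, z scaled (see below), then the turn, a rotation vector about the tool's x, y, z scaled (see below). In form: [[[tx, ty, tz, wx, wy, wz], ...]]. A call has 1 to 8 rows; each row is the pose to reach, as a shift and turn from the pose commanded when the call began, along the tool's axes at that moment, turning the shorter way round; what a row does not reach only later rows make up. The controller multiplies each number of a shift by 20 cm and each number of a turn by pi rad. A row lasts 1/12 s, in which the tool goes at most 41.7 mm and 7.16 degrees, less where a joint would pass 70% of its speed; a pose out of reach is approached as far as the arm can. A call with a number of a shift or a turn outside -1 to 1 is refused whole. A call with a gripper value outside its range is refused whole. OPENING is the gripper's target within -1 to 1 (fully open at 1, half-way at 0, shut at -1), set as the call begins (- or left out, the last holds). The fingers move at their own pace and stop on an object; FORCE is the grip in N (left out, the last holds). Time passes only in rows, so rows that repeat a pose let the fingers close. It gives the time, the measured TCP pose, the force, the opening and the grip force at its end, in the units of the state.
- r.sense(): the state, without advancing time (a new reading comes with each control period).
- r.grab_frame(name): name is "scene" or "side" or "wrist"; returns the picture (384x512x3 uint8, red, green, blue); there is no depth.
- r.camera_info(name): a dict with "K" (3x3 intrinsics, pixels), "rvec" (rotation vector, rad) and "tvec" (3), from world to camera coordinates, as OpenCV has them; the wrist camera has in their place "mount" (4x4, takes a point from camera to tool coordinates, whose origin is the TCP and whose axes are the flange's). Camera axes: x right, y down, z forward; pixel columns grow to the right and rows downward; lengths in mm; the calibration is good to about 2 mm. A picture is of the moment at which its call begins: read the wrist's pose just before it. camera_info takes no time and is no camera call.
- r.sign_off(): hands the job in; it is judged then, once.
The state is a dict: "clock": time; "qpos": joint angles; "qvel": joint speeds; "joint_efforts": joint torques, N m; "eef_pos": TCP position; "tcp_rot": TCP orientation; "contact_force": force on the tool from outside, world axes, zero at the start; "wrist_torque": the same for the moment, N m; "opening": opening from 0.0 (shut) to 1.0 (fully open); "grasp_force": force on a finger pad.
Only numpy, scipy, OpenCV 4.12 (cv2) and the standard library are available. Lean on these libraries where they do the work, as an engineer would, in place of code of your own. Each camera call takes 0.05 s, during which the arm holds its last target. There are 200 camera calls.

## Working session

There is one attempt and no reset: what is moved stays moved. The work goes in short steps, Python scripts to look and compute and a shell command to move; the robot and the scene stay as the last step left them, time stands still between calls to the robot, and variables do not carry over. Pictures are saved under pics/ and viewed, at most 10 in all, crops included, and the job is handed in when it is done.

```bash
ls; mkdir -p pics
cat > h.py <<'E'
import numpy as np, cv2
from rig import r
from scipy.spatial.transform import Rotation as R
def cam(n):
    i=r.camera_info(n); K=np.array(i["K"])
    if n=="wrist":
        s=r.sense(); M=np.array(i["mount"]); T=np.eye(4)
        T[:3,:3]=R.from_euler('xyz',s["tcp_rot"]).as_matrix(); T[:3,3]=s["eef_pos"]
        T=T@M; return K,T[:3,:3],T[:3,3]
    Rm=cv2.Rodrigues(np.array(i["rvec"],float))[0]; t=np.array(i["tvec"],float).ravel()
    return K,Rm.T,-Rm.T@t
def ray(c,u,v):
    K,Rw,o=c; d=Rw@np.linalg.inv(K)@np.array([u,v,1.]); return o,d
def onz(c,u,v,z):
    o,d=ray(c,u,v); return o+d*(z-o[2])/d[2]
def proj(c,p):
    K,Rw,o=c; q=K@(Rw.T@(np.array(p)-o)); return q[:2]/q[2]
E
python3 - <<'E'
from h import *
print(r.sense())
for n in ["scene","side"]:
    im=r.grab_frame(n); cv2.imwrite(f"pics/{n}0.png",cv2.resize(im[:,:,::-1],(800,600),interpolation=cv2.INTER_CUBIC)); np.save(n+"0.npy",im)
    c=cam(n); print(n,c[2],[onz(c,u,v,0).round() for u,v in((256,192),(100,300),(400,300))])
print(r.camera_info("wrist"))
E
```

```text
pics
{'clock': 0.0, 'qpos': array([ 1.20559752e+00,  3.53640681e-01,  1.63417958e+00,  1.72738661e-06,
        1.15522211e+00, -2.38722493e-03]), 'qvel': array([ 0.00131261, -0.00166087,  0.00087594, -0.00024921, -0.00120574,
        0.00012311]), 'joint_efforts': array([ 3.90894027e-03, -6.05263782e+01, -3.42057145e+01,  4.01671932e-04,
        9.63428960e-03,  5.53741756e-05]), 'eef_pos': array([221.62486314, 583.8404654 , 230.54691702]), 'tcp_rot': array([-3.14014294e+00, -5.04013770e-06,  2.77878037e+00]), 'contact_force': array([0.57157841, 0.8771068 , 0.16465835]), 'wrist_torque': array([ 0.04402156, -0.06009077, -0.01733367]), 'grasp_force': 0.0, 'opening': 0.9972126916192446}
scene [974.50032974 674.34767267 913.94147087] [array([ 493., -247.,   -0.]), array([1081.,  -51.,    0.]), array([355., 331.,   0.])]
side [  50.30965811 -765.14863226  720.96147689] [array([577., -81.,   0.]), array([  58., -173.,    0.]), array([ 607., -587.,    0.])]
{'K': array([[307.1593374 ,   0.        , 251.70078479],
       [  0.        , 307.1593374 , 186.84602905],
       [  0.        ,   0.        ,   1.        ]]), 'mount': array([[-7.10153646e-04, -9.47591429e-01, -3.19483926e-01,
         8.12200805e+01],
       [ 9.99999130e-01, -3.17762367e-04, -1.28032774e-03,
         9.56091947e-02],
       [ 1.11170762e-03, -3.19484558e-01,  9.47590830e-01,
        -1.42358080e+02],
       [ 0.00000000e+00,  0.00000000e+00,  0.00000000e+00,
         1.00000000e+00]])}
```

View pics/scene0.png

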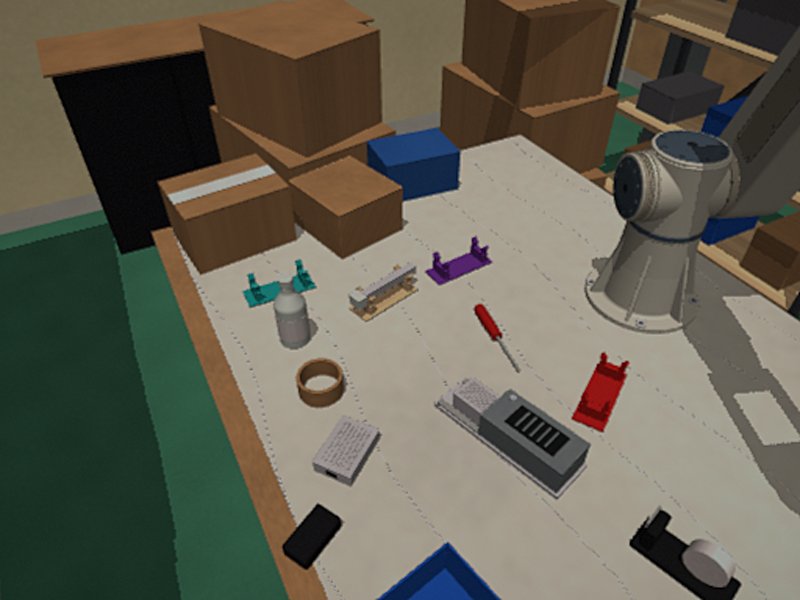

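View pics/side0.png

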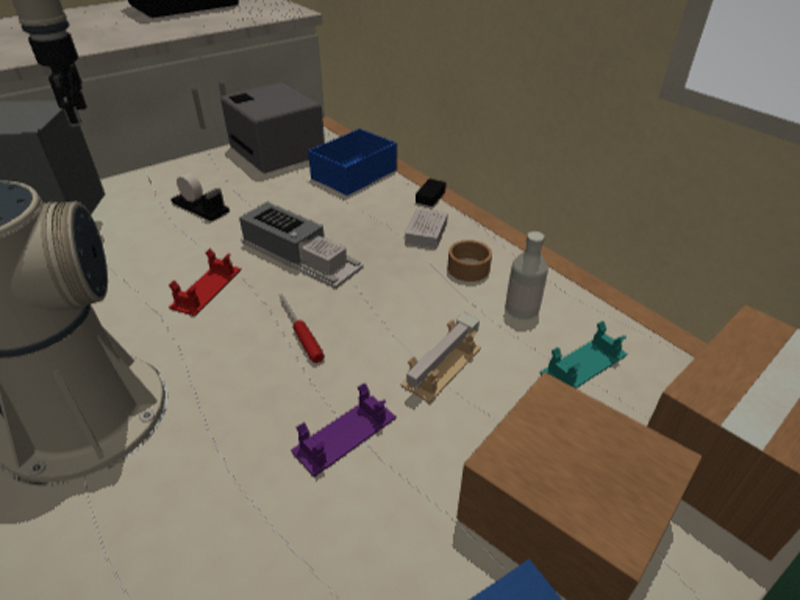

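The scene view shows the plywood rest with the bar at (384,290), its head to the left at (360,300). The nest has its module at (473,398) and hood at (535,430). The look-alike rests are purple (460,262), turquoise (280,285) and red (603,392). The spare module is at (346,448). In the side view the bar is at (442,355) and the nest at (300,245). The plywood one with the bar is the one I want.

Run:
```python
from h import *
c=cam("scene"); s=cam("side"); k=.64
for n,u,v,z in [("headfront",359,299,58),("bartail",416,268,56),("hood mouthL",480,425,68),("hood mouthR",512,390,68),("hoodfarR",588,450,68),("hoodfarL",553,480,68),("mod",475,388,50),("red",603,395,6),("driver",498,335,10),("spray",292,340,0),("tape",321,395,0),("spare",346,445,30)]:
    print(n,onz(c,u*k,v*k,z).round())
print('side')
for n,u,v,z in [("headfront",470,322,58),("bartail",413,382,56),("hoodfar",245,228,68),("hoodfar2",270,203,68),("hm2",325,232,68),("hm1",300,258,68),("mod",325,245,50)]:
    print(n,onz(s,u*k,v*k,z).round())
im=np.load("scene0.npy")[:,:,::-1]
a=cv2.resize(im[155:215,215:275],(400,400),interpolation=cv2.INTER_CUBIC)
b=cv2.resize(im[235:325,270:385],(400,313),interpolation=cv2.INTER_CUBIC)
o=np.zeros((400,800,3),np.uint8);o[:,:400]=a;o[:313,400:]=b;cv2.imwrite("pics/crop1.png",o)
```

```text
headfront [ 600. -233.   58.]
bartail [ 438. -271.   56.]
hood mouthL [559. 175.  68.]
hood mouthR [465. 137.  68.]
hoodfarR [429. 301.  68.]
hoodfarL [516. 319.  68.]
mod [512.  89.  50.]
red [280. 190.   6.]
driver [367. -38.  10.]
spray [ 758. -241.    0.]
tape [761. -70.   0.]
spare [772.  80.  30.]
side
headfront [ 596. -257.   58.]
bartail [ 431. -305.   56.]
hoodfar [409. 240.  68.]
hoodfar2 [499. 301.  68.]
hm2 [536. 126.  68.]
hm1 [448.  75.  68.]
mod [524. 108.  50.]
```

View pics/crop1.png

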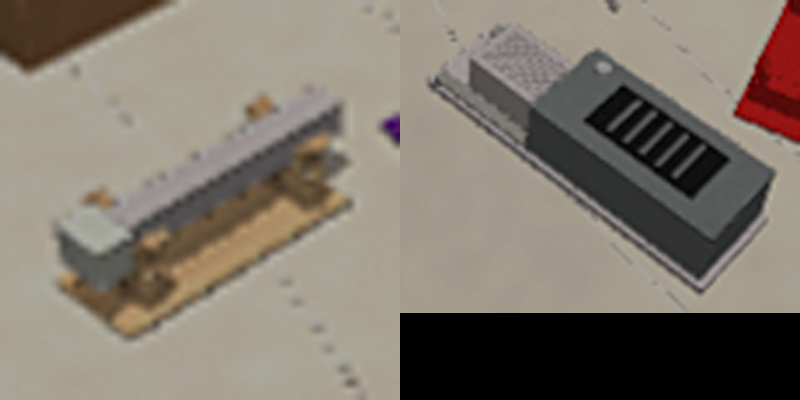

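Both crops confirm the choice. On the left the bar lies in the plywood rest, its head at about (95,245) and tail at (340,110). On the right is the nest, with the module partly under the hood. Next I work out the approach above the bar.

```bash
cat >> h.py <<'E'
def plan(x,y,z,yawdeg):
    s=r.sense(); Rm=R.from_euler('xyz',s["tcp_rot"]); T=R.from_euler('xyz',[np.pi,0,np.radians(yawdeg)])
    d=Rm.inv().apply(np.array([x,y,z])-s["eef_pos"])/200; w=(Rm.inv()*T).as_rotvec()/np.pi
    print("row",d.round(3),w.round(4),"pos",s["eef_pos"].round(1),"yaw",np.degrees(s["tcp_rot"]).round(2),"F",s["contact_force"].round(1),"t",round(s["clock"],2))
E
python3 - <<'E'
from h import *
c=cam("scene")
A=lambda u,v:(215+u/6.667,155+v/6.667)
B=lambda u,v:(270+(u-400)/3.478,235+v/3.478)
for p in [(55,222),(75,203),(133,228),(112,258)]: print("head",onz(c,*A(*p),58).round())
for p in [(322,88),(342,103)]: print("tail",onz(c,*A(*p),56).round())
q=[onz(c,*B(*p),68) for p in [(530,100),(595,50),(775,172),(712,240)]]
print(np.round(q),np.mean(q,0),np.linalg.norm(q[0]-q[1]),np.linalg.norm(q[1]-q[2]))
v=(q[3]+q[2]-q[0]-q[1]); print(np.degrees(np.arctan2(v[1],v[0])))
plan(519,-252,190,13.5)
E
```

```text
head [ 613. -258.   58.]
head [ 598. -267.   58.]
head [ 580. -235.   58.]
head [ 599. -219.   58.]
tail [ 438. -293.   56.]
tail [ 435. -277.   56.]
[[543. 152.  68.]
 [468. 134.  68.]
 [419. 295.  68.]
 [498. 319.  68.]] [482.03906921 225.03631469  68.        ] 77.39524822802201 168.0005613949206
106.22388119930005
row [-2.873 -3.38   0.207] [-2.000e-04  5.000e-04  8.095e-01] pos [221.7 583.9 230.6] yaw [-179.92   -0.    159.21] F [ 1.4  0.2 -0.3] t 0.1
```

```bash
python3 -m inch '[[[-0.85,-1,0,0,0,0.3],[-0.85,-1,0,0,0,0.3],[-0.85,-1,0,0,0,0.3],[-0.85,-1,0,0,0,0.3],[-0.85,-1,0,0,0,0.3],[-0.85,-1,0,0,0,0.3],[-0.85,-1,0,0,0,0.3],[-0.85,-1,0,0,0,0.3]]]' 1; python3 -c "
from h import *
plan(520,-262,190,15)"
```

```text
clock: 0.77
eef_pos: [310.2, 333.7, 231.1]
tcp_rot: [-3.141, 0.001, 1.827]
contact_force: [0.5, 0.7, 0.2]
opening: 1.001
grasp_force: 0.0
row [-3.147  0.262  0.209] [2.000e-04 5.000e-04 4.981e-01] pos [310.2 333.7 231.1] yaw [-1.7996e+02  7.0000e-02  1.0465e+02] F [0.5 0.7 0.2] t 0.77
```

```bash
python3 -m inch '[[[-1,0.05,0,0,0,0.2],[-1,0.05,0,0,0,0.2],[-1,0.05,0,0,0,0.2],[-1,0.05,0,0,0,0.2],[-1,0.05,0,0,0,0.2],[-1,0.05,0,0,0,0.2],[-1,0.05,0,0,0,0.2]]]'; python3 -c "
from h import *
plan(520,-262,190,15)"
```

```text
clock: 1.35
eef_pos: [372.2, 145.2, 231.2]
tcp_rot: [-3.141, 0.0, 1.204]
contact_force: [-0.1, -0.1, 0.2]
opening: 1.003
grasp_force: 0.0
row [-1.636  1.42   0.206] [-0.   0.   0.3] pos [372.2 145.2 231.2] yaw [-179.99    0.     68.99] F [-0.1 -0.1  0.2] t 1.35
```

```bash
python3 -m inch '[[[-1,0.87,0,0,0,0.3],[-1,0.87,0,0,0,0.3],[-1,0.87,0,0,0,0.3],[-1,0.87,0,0,0,0.3],[-1,0.87,0,0,0,0.3],[-1,0.87,0,0,0,0.3],[-1,0.87,0,0,0,0.3],[-1,0.87,0,0,0,0.3]]]'; python3 -c "
from h import *
plan(520,-262,190,15)"
```

```text
clock: 2.02
eef_pos: [465.3, -103.9, 231.1]
tcp_rot: [3.141, -0.0, 0.259]
contact_force: [-0.2, 1.4, 0.6]
opening: 0.998
grasp_force: 0.0
row [0.062 0.834 0.206] [ 0.0002 -0.0001 -0.001 ] pos [ 465.3 -103.9  231.1] yaw [ 1.7996e+02 -2.0000e-02  1.4830e+01] F [-0.2  1.4  0.6] t 2.02
```

```bash
python3 -m inch '[[[0.06,0.835,0.1,0,0,0],[0.06,0.835,0.1,0,0,0],[0.06,0.835,0.1,0,0,0],[0.06,0.835,0.1,0,0,0],[0.06,0.835,0.1,0,0,0],[0.06,0.835,0.1,0,0,0],[0.06,0.835,0.1,0,0,0],[0.06,0.835,0.1,0,0,0]]]'
python3 - <<'E'
from h import *
plan(520,-262,190,15)
im=r.grab_frame("wrist"); np.save("w1.npy",im)
cv2.imwrite("pics/w1.png",cv2.resize(im[:,:,::-1],(800,600)))
E
```

```text
clock: 2.68
eef_pos: [519.0, -258.3, 211.1]
tcp_rot: [-3.141, 0.0, 0.268]
contact_force: [-0.6, 0.1, 0.0]
opening: 1.002
grasp_force: 0.0
row [-0.     0.019  0.105] [-0.0003  0.0001  0.0019] pos [ 519.  -258.3  211.1] yaw [-1.7995e+02  3.0000e-02  1.5340e+01] F [-0.6  0.1  0. ] t 2.68
```

View pics/w1.png

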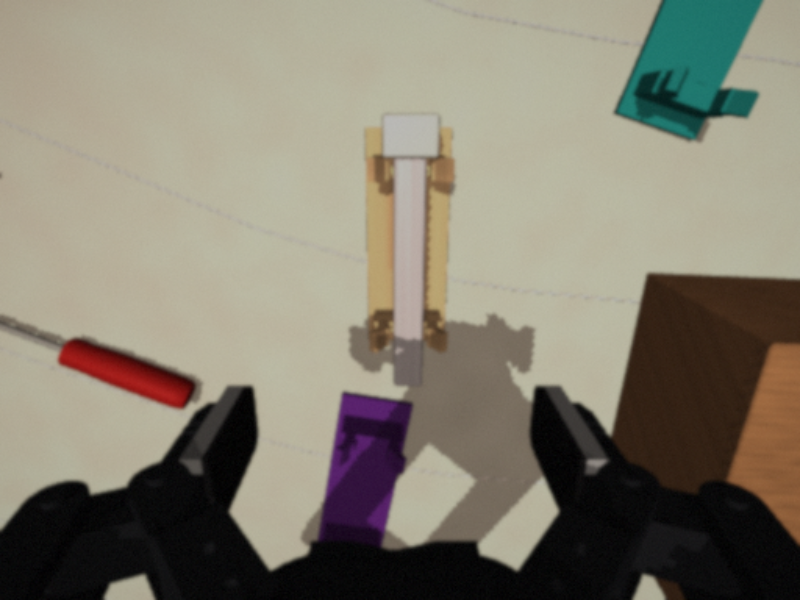

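Wrist view: the bar is aligned with the image. Head front edge mid is (411.5,114), tail end mid (408,385).

Run:
```python
from h import *
c=cam("wrist");k=.64
f=onz(c,411.5*k,114*k,58);t=onz(c,408*k,385*k,56)
w=[onz(c,384*k,114*k,58),onz(c,440*k,114*k,58)]
m=(f+t)/2;d=f-t;y=np.degrees(np.arctan2(d[1],d[0]))
print(f,t,m,np.linalg.norm(d),y,np.linalg.norm(w[0]-w[1]))
plan(m[0],m[1],28,y)
```

```text
[ 610.36177307 -244.88295293   58.        ] [ 438.36153892 -291.72929038   56.        ] [ 524.36165599 -268.30612165   57.        ] 178.27691909420807 15.235640213927027 32.36111162355258
row [0.013 0.056 0.917] [-0.0002  0.0001  0.0006] pos [ 519.  -258.3  211.3] yaw [-1.7997e+02  1.0000e-02  1.5340e+01] F [-0.1 -0.5 -0.1] t 2.73
```

```bash
python3 -m inch '[[[0.013,0.056,0.15,0,0,0],[0.013,0.056,0.3,0,0,0],[0.013,0.056,0.45,0,0,0],[0.013,0.056,0.6,0,0,0],[0.013,0.056,0.7,0,0,0],[0.013,0.056,0.7,0,0,0],[0.013,0.056,0.7,0,0,0]]]'
python3 - <<'E'
from h import *
plan(524.4,-268.3,25,15.2)
im=r.grab_frame("wrist"); np.save("w2.npy",im)
cv2.imwrite("pics/w2.png",im[:,:,::-1])
E
```

```text
clock: 3.32
eef_pos: [524.0, -268.9, 71.1]
tcp_rot: [-3.14, 0.001, 0.267]
contact_force: [1.5, -1.2, 0.8]
opening: 1.005
grasp_force: 0.0
row [ 0.003 -0.002  0.231] [-0.0004  0.0004  0.0005] pos [ 524.  -268.9   71.1] yaw [-1.7992e+02  7.0000e-02  1.5290e+01] F [ 1.5 -1.2  0.8] t 3.32
```

View pics/w2.png

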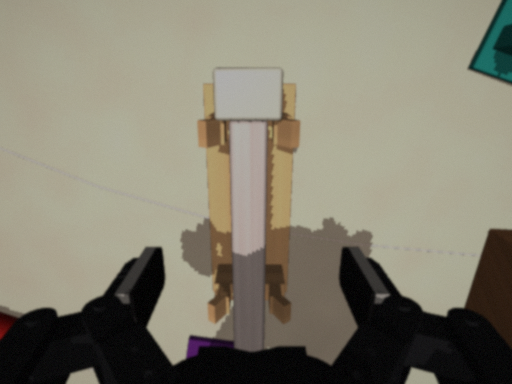

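The bar sits centred between the fingers: bar mid is u≈250 and finger mid u≈252. The head's front edge is at (248,68).

```bash
python3 - <<'E'
from h import *
c=cam("wrist")
f=onz(c,248,68,58);a=np.radians(15.2);print(f, f-90*np.array([np.cos(a),np.sin(a),0]))
print(onz(c,213,68,58)-onz(c,283,68,58), onz(c,248,122,56),onz(c,249,300,56))
E
python3 -m inch '[[[0,0,0.08,0,0,0],[0,0,0.16,0,0,0],[0,0,0.23,0,0,0],[0,0,0.23,0,0,0],[0,0,0.23,0,0,0]]]'
```

```text
[ 611.72213071 -244.91100422   58.        ] [ 524.8706462 -268.5080303   58.       ]
[-8.76824478 32.17608166  0.        ] [ 586.99843214 -251.5226348    56.        ] [ 481.44991117 -280.4894747    56.        ]
clock: 3.78
eef_pos: [525.2, -270.3, 26.7]
tcp_rot: [3.141, -0.001, 0.266]
contact_force: [1.0, 0.9, 0.1]
opening: 1.002
grasp_force: 0.0
```

```bash
python3 -m inch '[[[0,0,0,0,0,0],[0,0,0,0,0,0],[0,0,0,0,0,0],[0,0,0,0,0,0],[0,0,0,0,0,0],[0,0,0,0,0,0],[0,0,0,0,0,0],[0,0,0,0,0,0]]]' -1 70;  python3 -m inch '[[[0,0,0,0,0,0],[0,0,0,0,0,0],[0,0,0,0,0,0],[0,0,0,0,0,0]]]'; python3 -c "
from h import *
plan(524,-269,25,15.2)"
```

```text
clock: 4.45
eef_pos: [524.6, -270.2, 25.8]
tcp_rot: [-3.142, -0.0, 0.265]
contact_force: [-0.3, 2.2, 6.7]
opening: 0.222
grasp_force: 68.9
clock: 4.78
eef_pos: [524.6, -270.1, 25.8]
tcp_rot: [-3.142, -0.0, 0.265]
contact_force: [-1.5, 1.4, 6.4]
opening: 0.227
grasp_force: 68.9
row [-0.001 -0.006  0.004] [-0.     -0.0001  0.    ] pos [ 524.6 -270.1   25.8] yaw [-1.800e+02 -1.000e-02  1.521e+01] F [-1.5  1.4  6.4] t 4.78
```

```bash
python3 -m inch '[[[0,0,-0.1,0,0,0],[0,0,-0.3,0,0,0],[0,0,-0.5,0,0,0],[0,0,-0.7,0,0,0],[0,0,-0.9,0,0,0],[0,0,-1,0,0,0],[0,0,-1,0,0,0],[0,0,-1,0,0,0]]]'; python3 -c "
from h import *
plan(525,55,240,105)"
```

```text
clock: 5.45
eef_pos: [524.7, -270.4, 226.0]
tcp_rot: [3.14, -0.001, 0.266]
contact_force: [-0.3, -0.4, -2.6]
opening: 0.219
grasp_force: 72.4
row [ 0.428 -1.569 -0.071] [ 0.0007 -0.     -0.4988] pos [ 524.7 -270.4  226. ] yaw [ 1.7992e+02 -8.0000e-02  1.5210e+01] F [-0.3 -0.4 -2.6] t 5.45
```

```bash
python3 -m inch '[[[0.25,-1,-0.05,0,0,-0.3],[0.25,-1,-0.05,0,0,-0.3],[0.25,-1,-0.05,0,0,-0.3],[0.25,-1,-0.05,0,0,-0.3],[0.25,-1,-0.05,0,0,-0.3],[0.25,-1,-0.05,0,0,-0.3],[0.25,-1,-0.05,0,0,-0.3],[0.25,-1,-0.05,0,0,-0.3]]]'; python3 -c "
from h import *
plan(525,55,240,105)"
```

```text
clock: 6.12
eef_pos: [518.7, -62.9, 232.7]
tcp_rot: [-3.137, 0.001, 1.217]
contact_force: [-0.3, -0.1, -1.5]
opening: 0.219
grasp_force: 72.3
row [ 0.564 -0.175 -0.036] [-1.400e-03 -1.000e-04 -1.959e-01] pos [518.7 -62.9 232.7] yaw [-1.7976e+02  6.0000e-02  6.9730e+01] F [-0.3 -0.1 -1.5] t 6.12
```

```bash
python3 -m inch '[[[0.56,-0.17,-0.04,0,0,-0.2],[0.56,-0.17,-0.04,0,0,-0.2],[0.56,-0.17,-0.04,0,0,-0.2],[0.56,-0.17,-0.04,0,0,-0.2],[0.56,-0.17,-0.04,0,0,-0.2],[0.56,-0.17,-0.04,0,0,-0.2],[0.56,-0.17,-0.04,0,0,-0.2],[0.56,-0.17,-0.04,0,0,-0.2]]]'
python3 - <<'E'
from h import *
plan(525,55,240,105)
im=r.grab_frame("wrist"); np.save("w3.npy",im)
cv2.imwrite("pics/w3.png",cv2.resize(im[:,:,::-1],(800,600)))
E
```

```text
clock: 6.78
eef_pos: [527.4, 52.3, 241.9]
tcp_rot: [-3.139, -0.0, 1.832]
contact_force: [0.2, -0.9, -2.2]
opening: 0.224
grasp_force: 72.3
row [ 0.016 -0.008  0.01 ] [-0.0007 -0.0001 -0.0003] pos [527.4  52.3 241.9] yaw [-1.7987e+02 -2.0000e-02  1.0495e+02] F [ 0.2 -0.9 -2.2] t 6.78
```

View pics/w3.png

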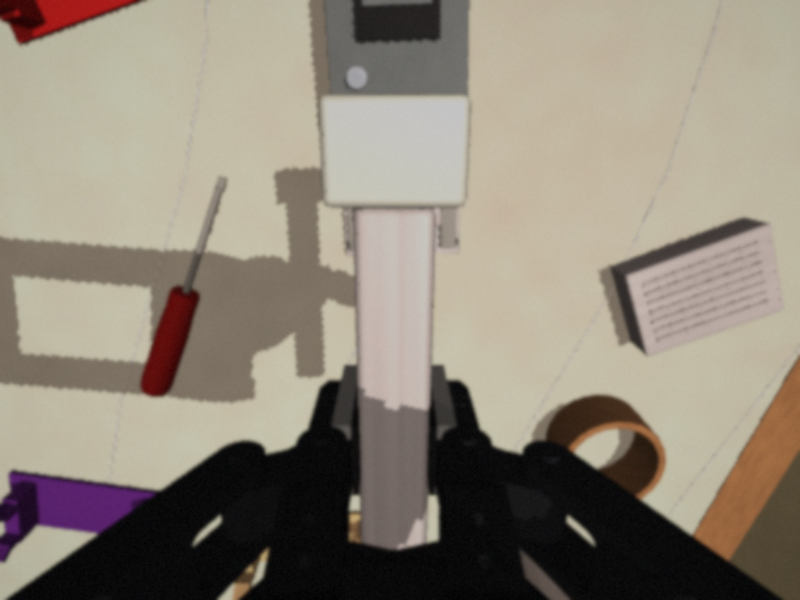

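The bar hides the module here. The hood's top edges are visible at u≈328 and 468 (v 0–95), and the plate's rear corners at about (345,250) and (459,249). I combine these with the scene crop.

Run:
```python
from h import *
c=cam("wrist");k=.64
im=np.load("w3.npy").astype(int)
for v in (10,55,150,155,158): print(v,[ (u,*im[v,u]) for u in list(range(202,224,2))+list(range(280,306,2))] if v>100 else [(u,im[v,u].sum()) for u in list(range(200,216))+list(range(294,304))])
hl=onz(c,327*k,30*k,68);hr=onz(c,468.5*k,30*k,68);pl=onz(c,345*k,250*k,10);pr=onz(c,459*k,249*k,10)
print("hood",hl,hr,np.linalg.norm(hl-hr),"plate",pl,pr,np.linalg.norm(pl-pr))
d=(hl+hr-pl-pr)/2;print("axis",np.degrees(np.arctan2(d[1],d[0])),"platerear",(pl+pr)/2)
e=hl-hr;print("perp yaw",np.degrees(np.arctan2(e[1],e[0]))-90)
s=cam("scene");B=lambda u,v:(270+(u-400)/3.478,235+v/3.478)
for p in [(470,57),(507,22)]: print("modrear",onz(s,*B(*p),50).round(1))
for p in [(430,80),(700,290),(768,222)]: print("plate",onz(s,*B(*p),10).round(1))
```

```text
10 [(200, np.int64(333)), (201, np.int64(332)), (202, np.int64(317)), (203, np.int64(324)), (204, np.int64(328)), (205, np.int64(326)), (206, np.int64(323)), (207, np.int64(310)), (208, np.int64(294)), (209, np.int64(296)), (210, np.int64(306)), (211, np.int64(311)), (212, np.int64(304)), (213, np.int64(308)), (214, np.int64(311)), (215, np.int64(311)), (294, np.int64(324)), (295, np.int64(322)), (296, np.int64(322)), (297, np.int64(324)), (298, np.int64(337)), (299, np.int64(386)), (300, np.int64(463)), (301, np.int64(517)), (302, np.int64(532)), (303, np.int64(530))]
55 [(200, np.int64(507)), (201, np.int64(434)), (202, np.int64(356)), (203, np.int64(334)), (204, np.int64(326)), (205, np.int64(326)), (206, np.int64(328)), (207, np.int64(324)), (208, np.int64(328)), (209, np.int64(327)), (210, np.int64(312)), (211, np.int64(301)), (212, np.int64(304)), (213, np.int64(314)), (214, np.int64(312)), (215, np.int64(314)), (294, np.int64(338)), (295, np.int64(330)), (296, np.int64(340)), (297, np.int64(339)), (298, np.int64(355)), (299, np.int64(424)), (300, np.int64(494)), (301, np.int64
[... 3554 characters left out ...]
.int64(199), np.int64(188), np.int64(166)), (298, np.int64(198), np.int64(188), np.int64(167)), (300, np.int64(197), np.int64(188), np.int64(164)), (302, np.int64(199), np.int64(189), np.int64(165)), (304, np.int64(197), np.int64(186), np.int64(164))]
hood [454.88418536 174.9007597   68.        ] [535.28262939 196.29535179  68.        ] 83.19638438216202 plate [492.85656122  33.06438866  10.        ] [580.75481621  57.43219017  10.        ] 91.21344737044384
axis 106.55582426316937 platerear [536.80568871  45.24828941  10.        ]
perp yaw -255.09852240456215
modrear [553.5  80.4  50. ]
modrear [505.5  62.3  50. ]
plate [577.6  58.6  10. ]
plate [500.3 323.9  10. ]
plate [416.5 302.1  10. ]
```

```bash
cat >> h.py <<'E'
D=np.array([np.cos(np.radians(106)),np.sin(np.radians(106))]);N=np.array([D[1],-D[0]])
def nest(s,z,n=527.5):
    p=s*D+n*N; plan(p[0],p[1],z,106)
    e=r.sense(); q=e["eef_pos"][:2]; print("s",(q@D).round(2),"n",(q@N).round(2),"Fs",(e["contact_force"][:2]@D).round(2),"Fn",(e["contact_force"][:2]@N).round(2))
E
python3 -c "
from h import *
nest(-210,16)"
```

```text
row [-0.574  0.042  1.131] [-0.0005 -0.0001 -0.0057] pos [527.7  52.2 242.3] yaw [-1.7990e+02 -2.0000e-02  1.0498e+02] F [-0.3  0.5 -2. ] t 6.83
s -95.23 n 521.62 Fs 0.59 Fn -0.14
```

```bash
python3 -m inch '[[[-0.57,0.042,0,0,0,-0.006],[-0.57,0.042,0,0,0,-0.006],[-0.57,0.042,0.1,0,0,-0.006],[-0.57,0.042,0.3,0,0,-0.006],[-0.57,0.042,0.5,0,0,-0.006],[-0.57,0.042,0.7,0,0,-0.006],[-0.57,0.042,0.8,0,0,-0.006],[-0.57,0.042,0.8,0,0,-0.006]]]'; python3 -c "
from h import *
nest(-210,16)"
```

```text
clock: 7.5
eef_pos: [562.3, -55.4, 78.3]
tcp_rot: [-3.133, -0.003, 1.852]
contact_force: [-1.0, 0.8, -2.1]
opening: 0.224
grasp_force: 72.2
row [-0.01   0.014  0.311] [-0.0026 -0.001   0.0005] pos [562.3 -55.4  78.3] yaw [-179.54   -0.19  106.09] F [-1.   0.8 -2.1] t 7.5
s -208.27 n 525.26 Fs 1.01 Fn -0.74
```

```bash
python3 -m inch '[[[0,0.01,0.1,0,0,0],[0,0.01,0.2,0,0,0],[0,0.01,0.3,0,0,0],[0,0.01,0.31,0,0,0],[0,0.01,0.31,0,0,0],[0,0.01,0.31,0,0,0],[0,0.01,0.31,0,0,0]]]'
python3 - <<'E'
from h import *
nest(-210,16)
o=np.zeros((600,800,3),np.uint8)
im=r.grab_frame("wrist"); np.save("w4.npy",im); o[:384,:512]=im
im=r.grab_frame("side");np.save("side4.npy",im); o[384:,:288]=cv2.resize(im[100:220,130:290],(288,216))
im=r.grab_frame("scene"); o[384:,290:578]=cv2.resize(im[200:320,230:390],(288,216))
cv2.imwrite("pics/w4.png",o[:,:,::-1])
E
```

```text
clock: 8.08
eef_pos: [569.4, -54.8, 23.1]
tcp_rot: [3.139, 0.001, 1.855]
contact_force: [-0.6, 0.1, -2.7]
opening: 0.22
grasp_force: 72.2
row [-0.002 -0.024  0.035] [0.0008 0.0003 0.0015] pos [569.4 -54.8  23.1] yaw [1.7986e+02 6.0000e-02 1.0626e+02] F [-0.6  0.1 -2.7] t 8.08
s -209.63 n 532.26 Fs 0.29 Fn -0.53
```

View pics/w4.png

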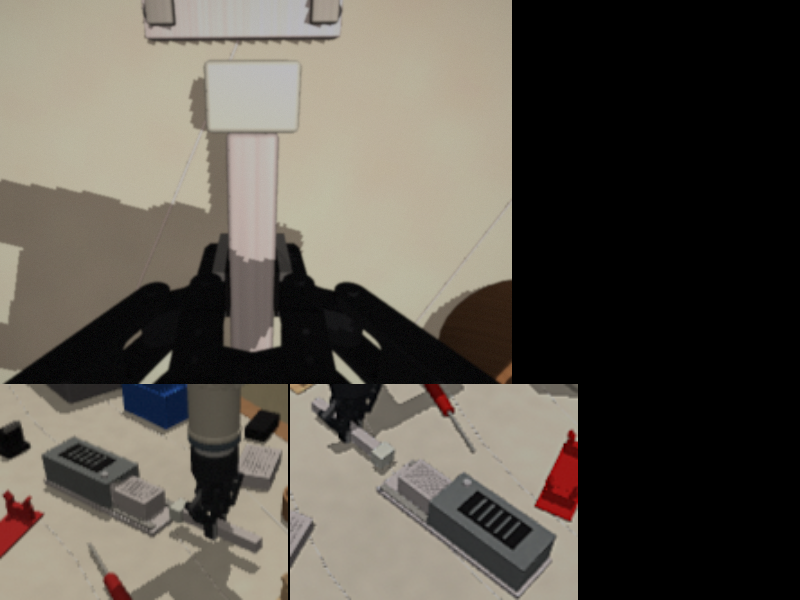

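Wrist view: the plate's rear edge runs from (144,38) to (340,38), and the rails' inner edges are at u≈175 and 311. The head spans (206..300), its mid at u=253, so the bar sits to the right of the nest axis. The fixed views show the nest undisturbed.

Run:
```python
from h import *
c=cam("wrist")
P=lambda u,v,z:(lambda p:(round(float(p[:2]@D),1),round(float(p[:2]@N),1)))(onz(c,u,v,z))
print("plate",P(144,38,10),P(340,38,10),"rails in",P(175,15,16),P(311,15,16),P(147,12,16),P(341,12,16))
print("head front top",P(206,62,52),P(300,62,52),"neck",P(229,140,50),P(277,140,50),"tail",P(231,340,50),P(272,340,50))
nest(-206,16)
```

```text
plate (-108.3, 483.0) (-108.0, 572.6) rails in (-100.1, 499.2) (-99.8, 557.7) (-99.0, 487.3) (-98.6, 570.5)
head front top (-120.9, 516.7) (-120.7, 548.7) neck (-147.9, 523.9) (-147.8, 541.9) tail (-243.3, 522.9) (-243.2, 542.4)
row [ 0.017 -0.021  0.032] [0.0006 0.0002 0.0015] pos [568.9 -54.7  22.5] yaw [1.7990e+02 4.0000e-02 1.0628e+02] F [-0.4 -0.5 -1.8] t 8.23
s -209.37 n 531.8 Fs -0.39 Fn -0.57
```

```bash
python3 -m inch '[[[0,-0.025,0,0,0,0],[0,-0.025,0,0,0,0],[0,-0.025,0.03,0,0,0],[0.05,-0.025,0.03,0,0,0],[0.1,-0.025,0.03,0,0,0],[0.1,-0.025,0.03,0,0,0],[0.1,-0.025,0.03,0,0,0],[0.1,-0.025,0.03,0,0,0]]]'; python3 -c "
from h import *
nest(-180,16)"
```

```text
clock: 8.9
eef_pos: [557.8, -36.4, 15.3]
tcp_rot: [3.141, 0.0, 1.856]
contact_force: [0.2, 0.1, -2.8]
opening: 0.219
grasp_force: 72.2
row [ 0.044  0.007 -0.003] [0.     0.     0.0019] pos [557.8 -36.4  15.3] yaw [1.7999e+02 1.0000e-02 1.0634e+02] F [ 0.2  0.1 -2.8] t 8.9
s -188.76 n 526.18 Fs 0.07 Fn 0.18
```

```bash
python3 -m inch '[[[0.015,0.005,0,0,0,0],[0.03,0.005,0,0,0,0],[0.045,0.005,0,0,0,0],[0.06,0.005,0,0,0,0],[0.07,0.005,0,0,0,0],[0.07,0.005,0,0,0,0]]]'; python3 -c "
from h import *
nest(-180,16)"
python3 -m inch '[[[0.01,0,0,0,0,0],[0.02,0,0,0,0,0],[0.03,0,0,0,0,0],[0.04,0,0,0,0,0],[0.04,0,0,0,0,0],[0.04,0,0,0,0,0]]]'; python3 -c "
from h import *
nest(-180,16)"
```

```text
clock: 9.4
eef_pos: [554.5, -22.6, 15.3]
tcp_rot: [-3.141, -0.0, 1.855]
contact_force: [-0.2, -0.2, -2.4]
opening: 0.216
grasp_force: 72.2
row [-0.027  0.004 -0.004] [-0.0001 -0.      0.0017] pos [554.5 -22.6  15.3] yaw [-1.7999e+02 -1.0000e-02  1.0631e+02] F [-0.2 -0.2 -2.4] t 9.4
s -174.61 n 526.77 Fs -0.18 Fn -0.21
clock: 9.9
eef_pos: [552.5, -15.3, 15.3]
tcp_rot: [3.142, -0.0, 1.855]
contact_force: [-1.0, -0.4, -3.0]
opening: 0.221
grasp_force: 72.3
row [-0.065  0.003 -0.003] [ 0.     -0.      0.0016] pos [552.5 -15.3  15.3] yaw [180.   -0.  106.3] F [-1.  -0.4 -3. ] t 9.9
s -166.96 n 526.86 Fs -0.15 Fn -1.05
```

```bash
for i in 1; do python3 -m inch '[[[0.01,0,0,0,0,0],[0.02,0,0,0,0,0],[0.03,0,0,0,0,0],[0.03,0,0,0,0,0]]]' | sed -n 2,4p; python3 -c "
from h import *
nest(-180,16)"; done
python3 -m inch '[[[0.01,0,0,0,0,0],[0.02,0,0,0,0,0],[0.03,0,0,0,0,0],[0.03,0,0,0,0,0]]]' | sed -n 2,4p; python3 -c "
from h import *
nest(-180,16)"
```

```text
eef_pos: [550.8, -9.4, 15.3]
tcp_rot: [3.141, 0.0, 1.855]
contact_force: [1.0, -2.2, -2.4]
row [-0.096  0.003 -0.003] [0.0001 0.     0.0016] pos [550.8  -9.4  15.3] yaw [179.99   0.   106.29] F [ 1.  -2.2 -2.4] t 10.23
s -160.88 n 526.88 Fs -2.38 Fn 0.4
eef_pos: [549.0, -3.5, 15.3]
tcp_rot: [-3.142, -0.0, 1.855]
contact_force: [1.2, -0.9, -2.4]
row [-0.127  0.003 -0.004] [-0.     -0.0001  0.0016] pos [549.   -3.5  15.3] yaw [-1.8000e+02 -1.0000e-02  1.0629e+02] F [ 1.2 -0.9 -2.4] t 10.57
s -154.64 n 526.77 Fs -1.2 Fn 0.87
```

```bash
python3 -m inch '[[[0.01,0,0,0,0,0],[0.02,0,0,0,0,0],[0.03,0,0,0,0,0],[0.03,0,0,0,0,0],[0.04,0,0,0,0,0],[0.05,0,0,0,0,0],[0.06,0,0,0,0,0],[0.06,0,0,0,0,0]]]' | sed -n 4p
python3 -m inch '[[[0.01,0,0,0,0,0],[0.02,0,0,0,0,0],[0.03,0,0,0,0,0],[0.03,0,0,0,0,0],[0.04,0,0,0,0,0],[0.05,0,0,0,0,0],[0.06,0,0,0,0,0],[0.06,0,0,0,0,0]]]' | sed -n 4p
python3 -m inch '[[[0.01,0,0,0,0,0],[0.02,0,0,0,0,0],[0.03,0,0,0,0,0],[0.03,0,0,0,0,0],[0.04,0,0,0,0,0],[0.05,0,0,0,0,0],[0.06,0,0,0,0,0],[0.06,0,0,0,0,0]]]' | sed -n 4p; python3 -c "
from h import *
nest(-80,16)"
```

```text
contact_force: [-0.1, -0.9, -2.2]
contact_force: [0.1, -0.7, -2.1]
contact_force: [1.5, -1.8, -2.1]
row [ 0.193  0.006 -0.004] [-0.     -0.0001  0.0016] pos [538.8  31.1  15.3] yaw [-1.7999e+02 -1.0000e-02  1.0629e+02] F [ 1.5 -1.8 -2.1] t 12.57
s -118.64 n 526.54 Fs -2.11 Fn 0.93
```

```bash
python3 -m inch '[[[0.01,0.001,0,0,0,0],[0.02,0.002,0,0,0,0],[0.03,0.003,0,0,0,0],[0.03,0.003,0,0,0,0],[0.04,0.004,0,0,0,0],[0.05,0.004,0,0,0,0],[0.06,0.004,0,0,0,0],[0.06,0.004,0,0,0,0]]]' | sed -n 4p
python3 -m inch '[[[0.01,0,0,0,0,0],[0.02,0,0,0,0,0],[0.03,0,0,0,0,0],[0.03,0,0,0,0,0],[0.03,0,0,0,0,0]]]' | sed -n 4p
python3 - <<'E'
from h import *
nest(-80,16)
o=np.zeros((384,800,3),np.uint8)
im=r.grab_frame("wrist"); o[:,:512]=im
im=r.grab_frame("side"); o[:216,512:]=cv2.resize(im[100:220,130:290],(288,216))
cv2.imwrite("pics/w5.png",o[:,:,::-1])
E
```

```text
contact_force: [-0.2, -1.4, -2.6]
contact_force: [0.2, -0.6, -2.3]
row [ 0.103  0.002 -0.004] [-0.     -0.0001  0.0016] pos [534.6  48.6  15.3] yaw [-1.7999e+02 -2.0000e-02  1.0629e+02] F [ 0.2 -0.6 -2.3] t 13.65
s -100.68 n 527.29 Fs -0.66 Fn -0.0
```

View pics/w5.png

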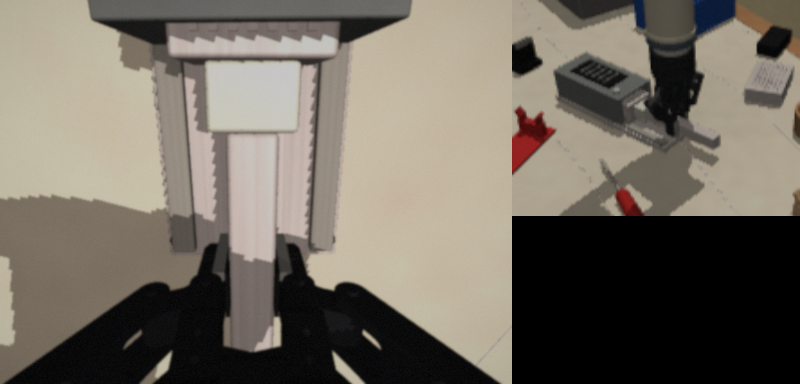

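The module's rear edge is still about 12 mm outside the hood, and the head sits centred on it between the rails. From here I feel forward in fine steps, with a force guard after each call.

```bash
cat > g.py <<'E'
from h import *
import sys
e=r.sense(); q=e["eef_pos"][:2]; F=e["contact_force"][:2]@D
print("s %.2f F %.1f t %.2f"%(q@D,F,e["clock"]))
sys.exit(F<-float(sys.argv[1]))
E
time python3 -m inch '[[[0.005,0,0,0,0,0],[0.01,0,0,0,0,0],[0.015,0,0,0,0,0],[0.02,0,0,0,0,0],[0.02,0,0,0,0,0]]]' >/dev/null; python3 g.py 5 && python3 -m inch '[[[0.005,0,0,0,0,0],[0.01,0,0,0,0,0],[0.015,0,0,0,0,0],[0.02,0,0,0,0,0]]]' >/dev/null; python3 g.py 5
```

```text
s -97.00 F -3.0 t 14.17
s -97.00 F -3.0 t 14.17
real	0m0.535s
user	0m0.899s
sys	0m0.023s
False
False
```

```bash
sed -i 's/sys.exit(F/sys.exit(int(F/; s/\[1\]))/[1])))/' g.py; G="python3 g.py 5"
python3 -m inch '[[[0.005,0,0,0,0,0],[0.01,0,0,0,0,0],[0.015,0,0,0,0,0]]]' >/dev/null; $G && python3 -m inch '[[[0.002,0,0,0,0,0],[0.004,0,0,0,0,0]]]' >/dev/null && $G && python3 -m inch '[[[0.002,0,0,0,0,0],[0.004,0,0,0,0,0]]]' >/dev/null && $G && python3 -m inch '[[[0.002,0,0,0,0,0],[0.004,0,0,0,0,0]]]' >/dev/null && $G && python3 -m inch '[[[0.002,0,0,0,0,0],[0.004,0,0,0,0,0]]]' >/dev/null && $G && python3 -m inch '[[[0.002,0,0,0,0,0],[0.004,0,0,0,0,0]]]' >/dev/null && $G && python3 -m inch '[[[0.002,0,0,0,0,0],[0.004,0,0,0,0,0]]]' >/dev/null && $G
```

```text
s -94.03 F -3.4 t 14.42
s -93.19 F -3.6 t 14.58
s -92.42 F -2.9 t 14.75
s -91.64 F -2.8 t 14.92
s -90.83 F -4.3 t 15.08
s -90.05 F -3.5 t 15.25
s -89.21 F -4.3 t 15.42
```

```bash
G="python3 g.py 6"
python3 -m inch '[[[0.0025,0,0,0,0,0]]]' >/dev/null; $G && python3 -m inch '[[[0.0025,0,0,0,0,0]]]' >/dev/null && $G && python3 -m inch '[[[0.0025,0,0,0,0,0]]]' >/dev/null && $G && python3 -m inch '[[[0.0025,0,0,0,0,0]]]' >/dev/null && $G && python3 -m inch '[[[0.0025,0,0,0,0,0]]]' >/dev/null && $G && python3 -m inch '[[[0.0025,0,0,0,0,0]]]' >/dev/null && $G && python3 -m inch '[[[0.0025,0,0,0,0,0]]]' >/dev/null && $G && python3 -m inch '[[[0.0025,0,0,0,0,0]]]' >/dev/null && $G && python3 -m inch '[[[0.0025,0,0,0,0,0]]]' >/dev/null && $G && python3 -m inch '[[[0.0025,0,0,0,0,0]]]' >/dev/null && $G && python3 -m inch '[[[0.0025,0,0,0,0,0]]]' >/dev/null && $G && python3 -m inch '[[[0.0025,0,0,0,0,0]]]' >/dev/null && $G && python3 -m inch '[[[0.0025,0,0,0,0,0]]]' >/dev/null && $G && python3 -m inch '[[[0.0025,0,0,0,0,0]]]' >/dev/null && $G && python3 -m inch '[[[0.0025,0,0,0,0,0]]]' >/dev/null && $G && python3 -m inch '[[[0.0025,0,0,0,0,0]]]' >/dev/null && $G
```

```text
s -88.73 F -3.7 t 15.50
s -88.21 F -3.5 t 15.58
s -87.73 F -3.8 t 15.67
s -87.21 F -3.4 t 15.75
s -86.72 F -3.7 t 15.83
s -86.20 F -4.0 t 15.92
s -85.72 F -3.1 t 16.00
s -85.21 F -3.4 t 16.08
s -84.72 F -3.4 t 16.17
s -84.21 F -4.2 t 16.25
s -83.72 F -3.7 t 16.33
s -83.22 F -4.5 t 16.42
s -82.72 F -5.1 t 16.50
s -82.21 F -3.7 t 16.58
s -81.72 F -3.3 t 16.67
s -81.21 F -2.9 t 16.75
```

```bash
G="python3 g.py 6"
python3 -m inch '[[[0.0025,0,0,0,0,0]]]' >/dev/null; $G && python3 -m inch '[[[0.0025,0,0,0,0,0]]]' >/dev/null && $G && python3 -m inch '[[[0.0025,0,0,0,0,0]]]' >/dev/null && $G && python3 -m inch '[[[0.0025,0,0,0,0,0]]]' >/dev/null && $G && python3 -m inch '[[[0.0025,0,0,0,0,0]]]' >/dev/null && $G && python3 -m inch '[[[0.0025,0,0,0,0,0]]]' >/dev/null && $G && python3 -m inch '[[[0.0025,0,0,0,0,0]]]' >/dev/null && $G && python3 -m inch '[[[0.0025,0,0,0,0,0]]]' >/dev/null && $G && python3 -m inch '[[[0.0025,0,0,0,0,0]]]' >/dev/null && $G && python3 -m inch '[[[0.0025,0,0,0,0,0]]]' >/dev/null && $G && python3 -m inch '[[[0.0025,0,0,0,0,0]]]' >/dev/null && $G && python3 -m inch '[[[0.0025,0,0,0,0,0]]]' >/dev/null && $G && python3 -m inch '[[[0.0025,0,0,0,0,0]]]' >/dev/null && $G && python3 -m inch '[[[0.0025,0,0,0,0,0]]]' >/dev/null && $G && python3 -m inch '[[[0.0025,0,0,0,0,0]]]' >/dev/null && $G && python3 -m inch '[[[0.0025,0,0,0,0,0]]]' >/dev/null && $G && python3 -m inch '[[[0.0025,0,0,0,0,0]]]' >/dev/null && $G && python3 -m inch '[[[0.0025,0,0,0,0,0]]]' >/dev/null && $G && python3 -m inch '[[[0.0025,0,0,0,0,0]]]' >/dev/null && $G && python3 -m inch '[[[0.0025,0,0,0,0,0]]]' >/dev/null && $G && python3 -m inch '[[[0.0025,0,0,0,0,0]]]' >/dev/null && $G && python3 -m inch '[[[0.0025,0,0,0,0,0]]]' >/dev/null && $G && python3 -m inch '[[[0.0025,0,0,0,0,0]]]' >/dev/null && $G && python3 -m inch '[[[0.0025,0,0,0,0,0]]]' >/dev/null && $G
```

```text
s -80.72 F -4.1 t 16.83
s -80.22 F -4.1 t 16.92
s -79.71 F -3.1 t 17.00
s -79.21 F -3.4 t 17.08
s -78.73 F -4.0 t 17.17
s -78.22 F -3.9 t 17.25
s -77.70 F -4.2 t 17.33
s -77.21 F -4.1 t 17.42
s -76.73 F -3.6 t 17.50
s -76.22 F -4.4 t 17.58
s -75.72 F -4.0 t 17.67
s -75.21 F -4.0 t 17.75
s -74.71 F -4.3 t 17.83
s -74.21 F -4.4 t 17.92
s -73.72 F -4.1 t 18.00
s -73.23 F -3.5 t 18.08
s -72.73 F -5.1 t 18.17
s -72.57 F -9.0 t 18.25
```

```bash
python3 -c "
from h import *
nest(-60,15.3)"
```

```text
row [0.063 0.    0.   ] [0.0002 0.0002 0.0017] pos [527.1  75.6  15.4] yaw [1.7996e+02 3.0000e-02 1.0631e+02] F [ 3.5 -8.3 -3.4] t 18.25
s -72.57 n 527.49 Fs -8.97 Fn 1.05
```

The push jumped from about 4 N to 9 N: that is the backstop. I hold here and read the settled force.

```bash
python3 -m inch '[[[0,0,0,0,0,0]]]' >/dev/null; python3 g.py 12;  python3 -m inch '[[[0,0,0,0,0,0]]]' >/dev/null; python3 g.py 12
```

```text
s -72.61 F -6.6 t 18.33
s -72.62 F -6.5 t 18.42
```

```bash
python3 -m inch '[[[0.0008,0,0,0,0,0],[0.0008,0,0,0,0,0]]]' >/dev/null; python3 g.py 9 && python3 -m inch '[[[0.0006,0,0,0,0,0],[0.0006,0,0,0,0,0]]]' >/dev/null && python3 g.py 9
```

```text
s -72.59 F -7.7 t 18.58
s -72.56 F -8.7 t 18.75
```

```bash
python3 -m inch '[[[0.0008,0,0,0,0,0],[0.0008,0,0,0,0,0]]]' >/dev/null; python3 g.py 9.6 && python3 -m inch '[[[0.0004,0,0,0,0,0],[0.0004,0,0,0,0,0]]]' >/dev/null; python3 g.py 11;  python3 -m inch '[[[0,0,0,0,0,0],[0,0,0,0,0,0]]]' >/dev/null; python3 g.py 12
```

```text
s -72.54 F -9.0 t 18.92
s -72.53 F -11.2 t 19.08
s -72.53 F -9.7 t 19.25
```

```bash
python3 -m inch '[[[0,0,0,0,0,0],[0,0,0,0,0,0],[0,0,0,0,0,0],[0,0,0,0,0,0]]]' >/dev/null; python3 g.py 12;  python3 -m inch '[[[0,0,0,0,0,0],[0,0,0,0,0,0],[0,0,0,0,0,0],[0,0,0,0,0,0]]]' >/dev/null; python3 g.py 12; python3 -m inch '[[[0,0,0,0,0,0],[0,0,0,0,0,0]]]' >/dev/null; python3 g.py 12
```

```text
s -72.52 F -8.3 t 19.58
s -72.52 F -9.2 t 19.92
s -72.52 F -9.5 t 20.08
```

```bash
python3 -m inch '[[[0.0005,0,0,0,0,0],[0.0005,0,0,0,0,0],[0.0005,0,0,0,0,0],[0.0005,0,0,0,0,0]]]' >/dev/null; python3 g.py 12;  python3 -m inch '[[[0,0,0,0,0,0],[0,0,0,0,0,0],[0,0,0,0,0,0]]]' >/dev/null; python3 g.py 12; python3 -m inch '[[[0,0,0,0,0,0],[0,0,0,0,0,0]]]' >/dev/null; python3 g.py 12
python3 -m inch '[[[-0.01,0,0,0,0,0],[-0.05,0,0,0,0,0],[-0.15,0,0,0,0,0],[-0.3,0,0,0,0,0],[-0.5,0,0,0,0,0],[-0.7,0,0,0,0,0],[-0.7,0,0,0,0,0],[-0.7,0,0,0,0,0]]]'
python3 -c "
from h import *
nest(-212,231)"
```

```text
s -72.49 F -10.7 t 20.42
s -72.51 F -10.9 t 20.67
s -72.51 F -11.0 t 20.83
clock: 21.5
eef_pos: [566.2, -60.0, 15.2]
tcp_rot: [3.141, -0.0, 1.852]
contact_force: [-0.2, 0.1, -2.5]
opening: 0.218
grasp_force: 72.3
row [ 9.000e-03 -1.000e-03 -1.079e+00] [ 0.0001 -0.0001  0.0005] pos [566.2 -60.   15.2] yaw [ 1.7998e+02 -1.0000e-02  1.0609e+02] F [-0.2  0.1 -2.5] t 21.5
s -213.73 n 527.71 Fs 0.21 Fn -0.19
```

Position held steady (s = −72.5) at about 10–11 N, so the stop did not slip. Next I lift and return to the rest.

```bash
python3 -m inch '[[[0,0,-0.15,0,0,0],[0,0,-0.35,0,0,0],[0,0,-0.55,0,0,0],[0,0,-0.75,0,0,0.05],[-0.2,0,-0.9,0,0,0.1],[-0.4,0,-1,0,0,0.15],[-0.6,0,-1,0,0,0.15],[-0.6,0,-1,0,0,0.15]]]'; python3 -c "
from h import *
plan(524.6,-270.1,226,15.2)"
```

```text
clock: 22.17
eef_pos: [601.6, -176.9, 217.6]
tcp_rot: [3.136, 0.002, 1.378]
contact_force: [-1.0, 0.5, -1.8]
opening: 0.224
grasp_force: 72.4
row [-0.531 -0.288 -0.042] [ 0.0018 -0.0004  0.3542] pos [ 601.6 -176.9  217.6] yaw [1.7971e+02 1.0000e-01 7.8950e+01] F [-1.   0.5 -1.8] t 22.17
```

```bash
python3 -m inch '[[[-0.53,-0.29,-0.04,0,0,0.354],[-0.53,-0.29,-0.04,0,0,0.354],[-0.53,-0.29,-0.04,0,0,0.354],[-0.53,-0.29,-0.04,0,0,0.354],[-0.53,-0.29,-0.04,0,0,0.354],[-0.53,-0.29,-0.04,0,0,0.354],[-0.53,-0.29,-0.04,0,0,0.354],[-0.53,-0.29,-0.04,0,0,0.354]]]' >/dev/null;  python3 -m inch '[[[0,0,0,0,0,0.05],[0,0,0,0,0,0.05],[0,0,0,0,0,0.05],[0,0,0,0,0,0.05]]]'; python3 -c "
from h import *
plan(524.6,-270.1,80,15.2)"
```

```text
clock: 23.17
eef_pos: [522.5, -265.3, 222.7]
tcp_rot: [-3.14, 0.001, 0.23]
contact_force: [0.7, -0.5, -2.1]
opening: 0.222
grasp_force: 72.3
row [0.005 0.026 0.714] [-0.0004  0.0002 -0.0113] pos [ 522.5 -265.3  222.7] yaw [-1.7993e+02  4.0000e-02  1.3170e+01] F [ 0.7 -0.5 -2.1] t 23.17
```

```bash
python3 -m inch '[[[0.005,0.026,0,0,0,-0.011],[0.005,0.026,0.15,0,0,-0.011],[0.005,0.026,0.3,0,0,-0.011],[0.005,0.026,0.45,0,0,-0.011],[0.005,0.026,0.6,0,0,-0.011],[0.005,0.026,0.7,0,0,-0.011],[0.005,0.026,0.7,0,0,-0.011],[0.005,0.026,0.7,0,0,-0.011]]]' >/dev/null;  python3 -m inch '[[[0,0,0,0,0,0],[0,0,0,0,0,0]]]'
python3 - <<'E'
from h import *
plan(524.6,-270.1,45,15.2)
im=r.grab_frame("wrist"); cv2.imwrite("pics/w6.png",im[:,:,::-1])
E
```

```text
clock: 24.0
eef_pos: [526.1, -271.8, 85.1]
tcp_rot: [3.14, -0.002, 0.262]
contact_force: [0.6, -0.1, -1.2]
opening: 0.224
grasp_force: 72.2
row [-0.005 -0.011  0.201] [ 0.0006 -0.0007 -0.001 ] pos [ 526.1 -271.8   85.1] yaw [ 1.7989e+02 -1.2000e-01  1.5010e+01] F [ 0.6 -0.1 -1.2] t 24.0
```

View pics/w6.png

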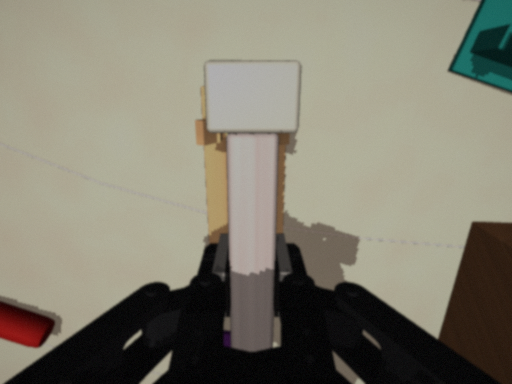

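The bar is over the plywood rest, about 2 mm to the right as the numbers say. I correct that and lower it.

```bash
python3 -m inch '[[[-0.005,-0.011,0,0,0,-0.001],[-0.005,-0.011,0.05,0,0,-0.001],[-0.005,-0.011,0.1,0,0,-0.001],[-0.005,-0.011,0.15,0,0,-0.001],[-0.005,-0.011,0.18,0,0,-0.001],[-0.005,-0.011,0.18,0,0,-0.001],[-0.005,-0.011,0.18,0,0,-0.001]]]' |sed -n 4p; python3 -c "
from h import *
plan(524.6,-270.1,26,15.2)"
```

```text
contact_force: [-0.9, -0.0, -1.9]
row [0.008 0.008 0.102] [-0.0005  0.0005 -0.0002] pos [ 522.7 -269.1   46.3] yaw [-1.7992e+02  9.0000e-02  1.5160e+01] F [-0.9 -0.  -1.9] t 24.63
```

```bash
python3 -m inch '[[[0,0,0,0,0,0],[0,0,0,0,0,0],[0,0,0,0,0,0]]]' |sed -n 4p; python3 -c "
from h import *
plan(524.6,-270.1,26,15.2)"
```

```text
contact_force: [0.3, -0.7, -2.4]
row [0.003 0.003 0.108] [ 0.0002 -0.0002 -0.0003] pos [ 523.8 -269.8   47.7] yaw [ 1.7996e+02 -4.0000e-02  1.5150e+01] F [ 0.3 -0.7 -2.4] t 24.88
```

```bash
python3 -m inch '[[[0.003,0.003,0.02,0,0,0],[0.003,0.003,0.04,0,0,0],[0.003,0.003,0.06,0,0,0],[0.003,0.003,0.08,0,0,0],[0.003,0.003,0.095,0,0,0],[0.003,0.003,0.1,0,0,0],[0.003,0.003,0.1,0,0,0]]]' |sed -n 4p; python3 -c "
from h import *
plan(524.6,-270.1,26,15.2)"
```

```text
contact_force: [-0.5, -0.2, 1.2]
row [0.002 0.002 0.006] [-0.0001  0.0001 -0.0002] pos [ 524.  -269.9   27.3] yaw [-1.7999e+02  1.0000e-02  1.5160e+01] F [-0.5 -0.2  1.2] t 25.47
```

```bash
python3 -m inch '[[[0.002,0.002,0.003,0,0,0],[0.002,0.002,0.005,0,0,0],[0.002,0.002,0.005,0,0,0],[0.002,0.002,0.005,0,0,0]]]' |sed -n 2,4p;  python3 -m inch '[[[0,0,0,0,0,0],[0,0,0,0,0,0],[0,0,0,0,0,0],[0,0,0,0,0,0],[0,0,0,0,0,0],[0,0,0,0,0,0],[0,0,0,0,0,0],[0,0,0,0,0,0]]]' 1; python3 -m inch '[[[0,0,-0.1,0,0,0],[0,0,-0.25,0,0,0],[0,0,-0.45,0,0,0],[0,0,-0.65,0,0,0],[0,0,-0.8,0,0,0],[0,0,-0.95,0,0,0],[0,0,-0.95,0,0,0],[0,0,-0.95,0,0,0]]]'
python3 - <<'E'
from h import *
o=np.zeros((384,800,3),np.uint8)
im=r.grab_frame("wrist"); o[:,:512]=im
im=r.grab_frame("side"); o[:216,512:]=cv2.resize(im[100:220,130:290],(288,216))
o[216:,512:]=cv2.resize(im[190:270,240:377],(288,168))
cv2.imwrite("pics/w7.png",o[:,:,::-1])
E
```

```text
eef_pos: [524.1, -270.0, 26.9]
tcp_rot: [-3.141, 0.001, 0.265]
contact_force: [-5.5, 1.3, 8.7]
clock: 26.47
eef_pos: [524.6, -270.2, 26.3]
tcp_rot: [3.142, -0.0, 0.265]
contact_force: [0.2, 0.9, -1.0]
opening: 1.0
grasp_force: 0.0
clock: 27.13
eef_pos: [525.6, -270.7, 218.3]
tcp_rot: [3.139, -0.003, 0.265]
contact_force: [-0.6, -0.1, -0.7]
opening: 1.001
grasp_force: 0.0
```

View pics/w7.png

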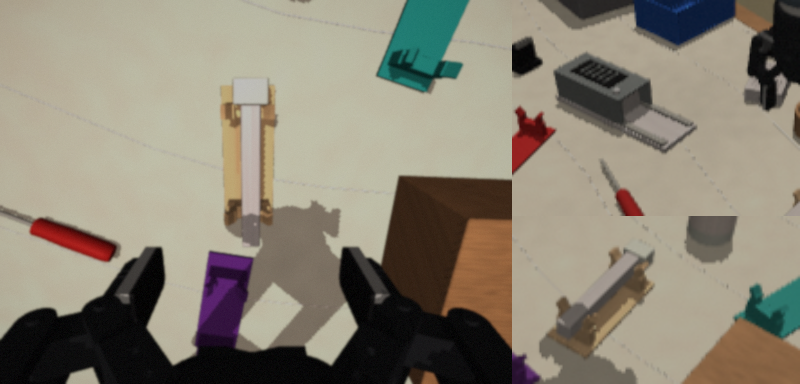

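The bar lies in both notches of the rest, head end at (251,80). The module has gone under the hood. I check the bar's position numerically, then hand in.

Run:
```python
from h import *
c=cam("wrist"); f=onz(c,251.5,78,58);t=onz(c,250,244,56);print(f,t,(f+t)/2,np.linalg.norm(f-t))
print(r.sense()["clock"]); print(r.sign_off())
```

```text
[ 608.38569894 -247.50092903   58.        ] [ 440.53760705 -291.06791512   56.        ] [ 524.461653   -269.28442208   57.        ] 173.421637133874
27.2333
the job is handed in; nothing more can be done
None
```

The module is seated against the hidden backstop: I held a steady push of about 9–11 N for well over half a second with no sign of the stop slipping. The bar is back in its plywood rest, and the job was handed in at 27 s with nothing else touched.

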